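# Hold a spring clip open over a swatch card in its drawer

### The arm

A 7-joint arm with a two-finger parallel gripper is mounted at the origin on the work surface. World frame = base frame: x ahead of the robot, y to its left, z up, the work surface at z = 0. Lengths are in m, angles in rad, forces in N, time in s.
With the tool pointing down it reaches from about 0.35 to 0.9 m from the base axis. Payload 19.9 kg.
Tool frame: the origin (TCP) lies at the very end of the fingers, on their centre line; the grasp point (between the pads) lies 19 mm behind it; z points along the fingers, y is the line along which they close (so a half turn about z gives the same grasp; the last joint's range is limited). The gripper opens to 85 mm and grips with 20 to 120 N. Pads are 22 mm wide; open, the fingers measure 114 mm over their backs; the gripper's body (76 mm by 85 mm) begins 54 mm behind the grasp point. The pads swing forward as they close: fully open they stand 13 mm farther back than shut.
Start: joints at [-1.355, 0.417, -0.01, 1.614, 0.005, 1.111, -0.053], TCP at [0.159, 0.604, 0.231] pointing down, gripper open.
Joint ranges: [-2.81, 2.81], [-0.39, 2.02], [-1.27, 1.25], [0.06, 2.57], [-1.19, 4.33], [0.19, 2], [-2.82, 2.82]. Speed limits (rad/s): [1.89, 1.89, 2.39, 2.39, 3.01, 3.01, 3.01].

### API

Orientations are given as a unit quaternion [w, x, y, z].
In Python, from rig import state, eyes, job gives the robot as it stands.
- The arm moves only by the tool apply_moves, never from a script. Its argument "series" is a list of rows, each a list of 7 numbers: the closure, from 0 (fully open) to 1 (shut), then the shift along the tool's x, y, z each as a share of 0.05 m, from -1 to 1, then the turn, a rotation vector about the tool's x, y, z each as a share of 360 degrees, from -1 to 1. A call has 1 to 20 rows; each row shifts and turns the commanded pose from where the row before left it, along the tool's axes as they then stand; what a row does not reach is not made up. A row lasts 1/10 s, in which the tool goes at most 50 mm and 8.59 degrees, less where a joint would pass 70% of its speed; a pose out of reach is approached as far as the arm can. A call with a number of a shift or a turn outside -1 to 1 is refused whole. A call with a gripper value outside its range is refused whole. The fingers move at their own pace and stop on an object; the grip force is fixed at half the most. Time passes only in rows, so rows that do not move let the fingers close. It gives the time, the measured TCP pose, the force, the opening and the grip force at its end, in the units of the state.
- state(): the state, without advancing time (a new reading comes with each control period).
- eyes.grab_frame(name): name is "side" or "top" or "wrist"; returns the picture (400x640x3 uint8, red, green, blue); there is no depth.
- eyes.get_calibration(name): a dict with "fx", "fy", "cx", "cy" (pixels), "rvec" (rotation vector, rad) and "tvec" (3), from world to camera coordinates, as OpenCV has them. Camera axes: x right, y down, z forward; pixel columns grow to the right and rows downward; lengths in m; the calibration is good to about 2 mm. A picture is of the moment at which its call begins: read the wrist's pose just before it. get_calibration takes no time and is no camera call; for the wrist camera it gives the pose at the moment of the call.
- job.hand_in(): hands the job in; it is judged then, once.
The state is a dict: "time_s": time; "qpos": joint angles; "joint_vel": joint speeds; "joint_efforts": joint torques, N m; "position": TCP position; "orientation": TCP orientation; "contact_force": force on the tool from outside, world axes, zero at the start; "ft_torque": the same for the moment, N m; "gripper_width": finger opening in m; "gripper_force": force on a finger pad.
Only numpy, scipy, OpenCV 4.12 (cv2) and the standard library are available. Lean on these libraries where they do the work, as an engineer would, in place of code of your own. Each camera call takes 0.05 s, during which the arm holds its last target. There are 200 camera calls.

### The job

Pull the top drawer of the little wooden chest out to its stop, then take the coral spring clip off the carousel's divider by squeezing its tails, and hold it gaping over the swatch card that stands in the drawer: at about the middle of the card's top edge, jaws wide open and well down past the edge, one on each side and neither touching the card, ready for a second card to be slipped in. Finish like that, still squeezing and holding the clip with the drawer left out. Do not disturb the toothpick holder, compact mirror, comb or glass dish.

Things in the scene. Friction and masses are not known exactly. Their poses are not given: they have to be found in the camera images.
- chest: wooden chest, fixed, 210 mm deep (x) x 200 mm wide (y) x 170 mm high, two drawers one above the other; origin at the centre of its underside, z up, its front with the drawers faces its own -x, the drawers slide out along its -x.
- chest_drawer0 (a joint): the top drawer: metres pulled out, 0 shut, stop at 0.1416; it slides with about 1 N of friction and stays where it is left.
- chest_drawer0_handle (a point): middle of the top drawer's brass bar handle: round bar 11 mm thick, 100 mm long, level along the chest's y, its centre 35 mm in front of the drawer front and 38 mm below the chest's top, on a thin post 42 mm either side of the middle; moves with the drawer, axes as the chest's. There is room for a finger up to about 25 mm thick behind the bar.
- card_edge (a point): middle of the top edge of the cream swatch card fixed upright in a black slotted block across the top drawer; card 3 mm thick, 90 mm wide, 58 mm high from the tray's floor; the edge is 17 mm below the chest's top, 5 mm above the tray's sides, 108 mm behind the handle bar. x square to the card (along the drawer's travel), y along the edge, z up. Fully in the open with the drawer at its stop.
- carousel: round frosted carousel 236 mm across, base fixed; origin at the centre of its underside. The tray turns stiffly on the base (0.15 N m). Five straight radial dividers 3 mm thick, top edges 84 mm above the dresser; knob of the centre post 122 mm high; the cosmetics in it are at most 92 mm high.
- clip_grip (a point): coral spring clip: two flat levers on a coil-spring pin, upright, tails up, biting a carousel divider's top edge to 16 mm depth; 81 mm high, levers 24 mm wide, pin 30 mm, 38 g. The point lies midway between the tails, 66 mm above the jaw tips, 15 mm below the tail tops, 26 mm above the pin, fixed to one lever; z up the tails, y the way the tails are squeezed, x along pin and divider.
- jaw_a (a point): inside face of one jaw of the clip, 1 mm above its tip (on the lever of clip_grip; the jaw towards the clip's +y). While it bites the divider the clip's tails are 35 mm apart outside at their tops, 29 mm at clip_grip. Squeezing there takes about 5 N at first, 11 N at the stop, where they are parallel, 17 mm apart outside. Let go, the clip springs shut.
- jaw_b (a point): the same point on the other jaw (towards -y). Its distance from jaw_a is the gape: 3 mm on the divider, about 20 mm with the tails squeezed to their stop. Squeezed, the jaw tips stay about 65 mm below the middle of the tails.
- holder_rim (a point): bystander: empty blue ceramic toothpick holder, 46 mm across and 55 mm high, standing on the dresser; this point is the centre of its mouth.
- compact: bystander: round stainless compact mirror, closed, 74 mm across, 12 mm thick, lying on the dresser; origin at the centre of its underside.
- comb: bystander: tortoiseshell comb, 150 x 30 x 5 mm, lying flat; origin at the centre of its underside, x along its length.
- dish: bystander: round glass dish on a cork bottom, 90 mm across, 33 mm high; origin at the centre of its underside.
There are look-alikes about, which are no part of the job. There is more than one size of the part that bears clip_grip; the job needs the smaller.

How it is judged:
On the way, in this order (a step that is already met when the one before it is completed fails the run):
1. the top drawer is out to its stop (value of joint chest_drawer0 above 0.136 m), for 0.2 s.
2. the clip is off the carousel, squeezed open in the fingers (distance between jaw_a and jaw_b above 0.012 m and contact force between the fingers and clip above 1 N and distance of clip_grip from where it was at the start of the episode above 0.04 m and contact force between clip and carousel below 0.1 N), for 0.2 s.
At the end, for the whole second after the job is handed in: Drawer within 6 mm of its stop; clip held at rest in the fingers, jaw tips over 12 mm apart, each 3 mm or more from the card's mid-plane on opposite sides, 6 mm or more below its top edge, within 25 mm of the edge's middle, clip touching neither card, drawer nor carousel (under 0.2 N) (value of joint chest_drawer0 above 0.136 m and distance between jaw_a and jaw_b above 0.012 m and contact force between the fingers and clip above 1 N and ((x of jaw_a in the frame of card_edge above 0.003 m and x of jaw_b in the frame of card_edge below -0.003 m) or (x of jaw_b in the frame of card_edge above 0.003 m and x of jaw_a in the frame of card_edge below -0.003 m)) and z of each of jaw_a, jaw_b in the frame of card_edge below -0.006 m and y of jaw_a in the frame of card_edge between -0.025 and 0.025 m and y of jaw_b in the frame of card_edge between -0.025 and 0.025 m and contact force between clip and chest below 0.2 N and contact force between clip and carousel below 0.2 N and linear speed of clip below 0.03 m/s); the arm keeps its last pose, push and grip.
It fails at once if the toothpick holder is moved more than 30 mm (distance of holder_rim from where it was at the start of the episode above 0.03 m).
It fails at once if the compact mirror is moved more than 30 mm (distance of compact from where it was at the start of the episode above 0.03 m).
It fails at once if the comb is moved more than 30 mm (distance of comb from where it was at the start of the episode above 0.03 m).
It fails at once if the glass dish is moved more than 30 mm (distance of dish from where it was at the start of the episode above 0.03 m).
It also fails if it takes over 56 s, if anything falls off the work surface, if the arm or the gripper's body presses on something with over 40 N, if the wrist force passes 120 N, or if a joint passes its speed limit or range.

## Working session

There is one attempt and no reset: what is moved stays moved. The work goes in short steps, Python scripts to look and compute and a tool call to move; the robot and the scene stay as the last step left them, time stands still between calls to the robot, and variables do not carry over. Pictures are saved under pics/ and viewed, at most 10 in all, crops included, and the job is handed in when it is done.

Besides the shell and the picture viewer there is one more tool, called after "Emit:" as a command line: name --pt "numbers of a row" for each row, then --argument value for the rest. apply_moves: Moves the arm, as the interface text tells. Shift numbers are shares of 0.05 m and turn numbers shares of 360 degrees, none past 1 either way. Its arguments: {"type":"object","properties":{"series":{"type":"array","items":{"type":"array","items":{"type":"number"}}}},"required":["series"]}

```bash
mkdir -p pics; ls
python3 - <<'E'
from rig import state,eyes
import cv2,numpy as np
s=state();print(s)
for n in("side","top"):
    im=eyes.grab_frame(n);cv2.imwrite(f"pics/{n}0.png",im[:,:,::-1])
    c=eyes.get_calibration(n);print(n,c)
print(eyes.get_calibration("wrist"))
E
```

```text
pics
{'time_s': 0.0, 'qpos': array([-1.35550886,  0.41795116, -0.01031946,  1.61418441,  0.0047166 ,
        1.11066282, -0.05298941]), 'joint_vel': array([-8.21493547e-05,  3.93647364e-04, -8.50397091e-05,  5.26402456e-04,
        9.34111986e-04,  4.27066765e-04,  5.01704572e-04]), 'joint_efforts': array([-3.92340298e-04, -8.64417315e+01,  6.78792056e-01, -4.34912038e+01,
        1.90498325e-02,  7.25676626e-03,  1.86062920e-05]), 'position': array([0.15865248, 0.60417546, 0.23067012]), 'orientation': array([-2.70099760e-05,  1.28020763e-01,  9.91771312e-01, -5.90458467e-04]), 'contact_force': array([ 0.01163697, -0.06573452, -0.41579074]), 'ft_torque': array([-0.03933396,  0.01058636, -0.04869317]), 'gripper_force': 0.0, 'gripper_width': 0.08544232993158218}
side {'fx': 439.12546907756075, 'fy': 439.12546907756075, 'cx': 304.17662203496366, 'cy': 193.33801315539804, 'rvec': array([ 2.17326864, -0.23142897,  0.14184956]), 'tvec': array([-0.57551818,  0.15514258,  1.2380593 ])}
top {'fx': 365.8273708215603, 'fy': 365.8273708215603, 'cx': 321.7935288041581, 'cy': 196.14789709342398, 'rvec': array([ 2.08758912, -2.10210826,  0.24302252]), 'tvec': array([0.02284869, 0.59251202, 1.02200066])}
{'fx': 295.31785255728494, 'fy': 295.31785255728494, 'cx': 321.54550709593707, 'cy': 195.34425787679257, 'rvec': array([-2.29423941, -1.76897986, -0.25825323]), 'tvec': array([-0.62408831, -0.03718095,  0.37975657])}
```

View pics/side0.png

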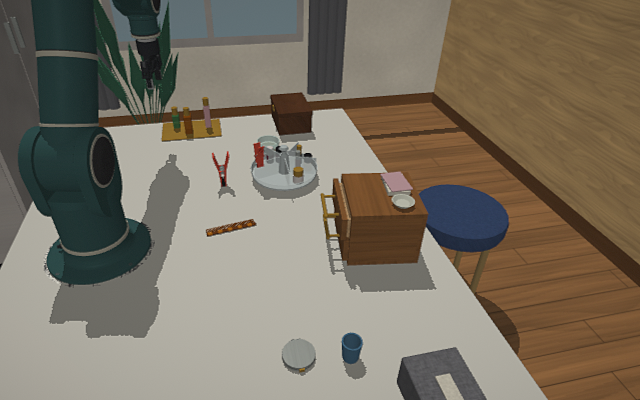

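View pics/top0.png

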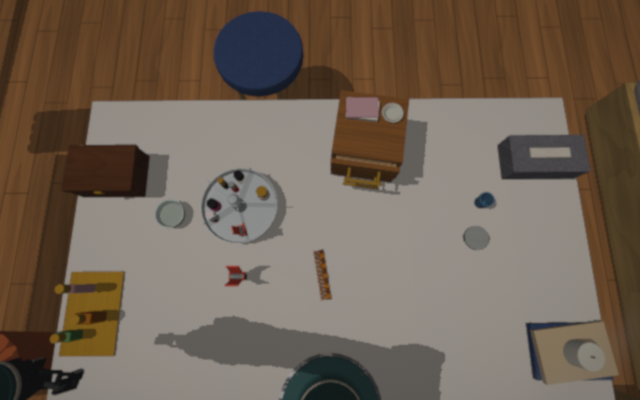

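The side view shows the chest (handles about (325,215)), the carousel (285,172) with a red clip at about (259,155), and a larger standing red clip at (222,172). The top view shows the chest at (370,140) with its handle at (362,182), the carousel at (240,206), a clip at (239,230), the large clip at (237,276) and the comb at (322,275). I'll enlarge both.

Run:
```python
import cv2,numpy as np
a=cv2.imread("pics/side0.png")[130:270,215:415];b=cv2.imread("pics/top0.png")[85:255,195:415]
a=cv2.resize(a,(800,560),interpolation=cv2.INTER_CUBIC);b=cv2.resize(b,None,fx=3.5,fy=3.5,interpolation=cv2.INTER_CUBIC)
cv2.imwrite("pics/sc.png",a);cv2.imwrite("pics/tc.png",b)
```

```text
(no output)
```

View pics/sc.png

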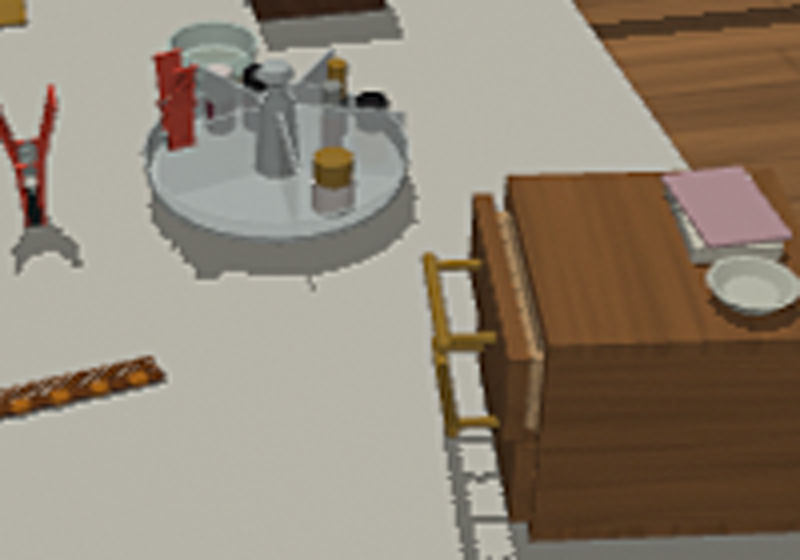

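View pics/tc.png

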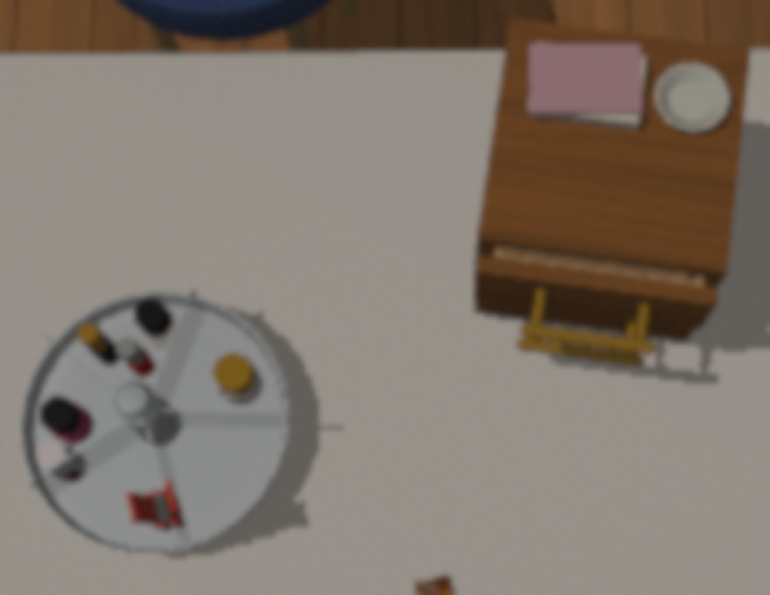

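The top drawer is slightly ajar, with a brass bar at tc (520–650,345) and a second bar below it. The clip bites the divider that runs toward (185,540) in tc, with its red levers at (130–180,485–525). Now I'll turn these into metric positions.

```bash
cat > h.py <<'E'
import cv2,numpy as np
from rig import state,eyes
from scipy.spatial.transform import Rotation as R
def cam(c):
    if isinstance(c,str): c=eyes.get_calibration(c)
    M=R.from_rotvec(c["rvec"]).as_matrix(); return c,M,-M.T@c["tvec"]
def ray(c,p):
    c,M,o=cam(c); d=M.T@np.array([(p[0]-c["cx"])/c["fx"],(p[1]-c["cy"])/c["fy"],1]); return o,d/np.linalg.norm(d)
def onz(c,p,z):
    o,d=ray(c,p); return o+d*(z-o[2])/d[2]
def tri(r1,r2):
    (a,u),(b,v)=r1,r2; s=np.linalg.lstsq(np.c_[u,-v],b-a,rcond=None)[0]
    p,q=a+u*s[0],b+v*s[1]; return (p+q)/2,np.linalg.norm(p-q)
def proj(c,P):
    c,M,o=cam(c); X=M@np.array(P)+c["tvec"]; return X[0]/X[2]*c["fx"]+c["cx"],X[1]/X[2]*c["fy"]+c["cy"]
def tcp():
    s=state(); q=s["orientation"]; return s["position"],R.from_quat([q[1],q[2],q[3],q[0]]).as_matrix(),s
E
python3 - <<'E'
from h import *
np.set_printoptions(precision=4,suppress=True)
T=lambda x,y:(195+(x+.5)/3.5-.5,85+(y+.5)/3.5-.5)
S=lambda x,y:(215+x/4,130+y/4)
print("cams",cam("top")[2],cam("side")[2])
P=[onz("top",T(*p),.17) for p in[(508,20),(748,45),(722,270),(480,240)]]
print(np.array(P),[np.linalg.norm(P[i]-P[i-1]) for i in range(4)])
S4=[onz("side",S(*p),.17) for p in[(508,177),(543,347)]];print("side front edge",S4)
for a in[(520,340),(650,348)]:print("bar",onz("top",T(*a),.132))
for a in[(430,258),(440,345)]:print("barS",onz("side",S(*a),.132))
print("knob",tri(ray("top",T(135,400)),ray("side",S(272,72))))
print("dish",onz("top",(171,214),.03),"comb",onz("top",(322,275),0),"big",onz("top",(237,276),.1))
# tray circle
c=[onz("top",T(*p),.03) for p in[(25,425),(290,425),(158,295),(158,550)]];print(np.array(c))
for n in("top","side"):
    im=cv2.imread(f"pics/{n}0.png");b,g,r=[im[...,i].astype(int) for i in range(3)]
    m=((r>100)&(g<0.5*r)&(b<.5*r)).astype(np.uint8)
    k,l,st,ce=cv2.connectedComponentsWithStats(m)
    for i in range(1,k):
        if st[i,4]>12:print(n,st[i],ce[i])
E
```

```text
cams [0.3382 0.0151 1.132 ] [ 0.3468 -1.0253  0.8465]
[[ 0.8843 -0.0359  0.17  ]
 [ 0.8597 -0.2334  0.17  ]
 [ 0.6647 -0.2009  0.17  ]
 [ 0.6913 -0.0102  0.17  ]] [np.float64(0.1946740819245705), np.float64(0.19903902847161473), np.float64(0.19768246398692435), np.float64(0.19255988431207618)]
side front edge [array([ 0.6952, -0.0139,  0.17  ]), array([ 0.6599, -0.2082,  0.17  ])]
bar [ 0.6192 -0.0425  0.132 ]
bar [ 0.6117 -0.1475  0.132 ]
barS [ 0.6299 -0.0487  0.132 ]
barS [ 0.6113 -0.1466  0.132 ]
knob (array([0.5756, 0.2725, 0.112 ]), np.float64(0.0013458495125840753))
dish [0.5494 0.4819 0.03  ] comb [0.3641 0.0199 0.    ] big [0.3606 0.2541 0.1   ]
[[0.5736 0.389  0.03  ]
 [0.5719 0.1555 0.03  ]
 [0.6926 0.2773 0.03  ]
 [0.4628 0.2667 0.03  ]]
top [227 267  12   7  26] [232.1538 268.1154]
top [227 284  11   2  17] [231.4706 284.3529]
side [254 143  10  24 156] [258.5833 154.1154]
side [212 153  10  31  49] [217.3061 167.5102]
side [223 152   6  30  53] [225.717  164.5472]
```

Run:
```python
from h import *
np.set_printoptions(precision=4,suppress=True)
p,M,s=tcp(); c,Mc,o=cam("wrist")
print("cam in tool",M.T@(o-p)); print("cam axes in tool\n",M.T@Mc.T)
y=np.array([np.cos(np.radians(-8.8)),np.sin(np.radians(-8.8)),0]);z=np.array([0,0,-1.]);x=np.cross(y,z)
print("turn deg about tool z",np.degrees(R.from_matrix(M.T@np.c_[x,y,z]).as_rotvec()))
```

```text
cam in tool [ 0.0736  0.0002 -0.1422]
cam axes in tool
 [[-0.0006 -0.9574 -0.2887]
 [ 1.     -0.0002 -0.0014]
 [ 0.0012 -0.2887  0.9574]]
turn deg about tool z [-0.047   0.0476 84.085 ]
```

Emit:
apply_moves --pt "0 0 0 0 0 0 0.0234" --pt "0 0 0 0 0 0 0.0234" --pt "0 0 0 0 0 0 0.0234" --pt "0 0 0 0 0 0 0.0234" --pt "0 0 0 0 0 0 0.0234" --pt "0 0 0 0 0 0 0.0234" --pt "0 0 0 0 0 0 0.0234" --pt "0 0 0 0 0 0 0.0234" --pt "0 0 0 0 0 0 0.0234" --pt "0 0 0 0 0 0 0.0234"

```text
time_s: 1.1
position: [0.1586, 0.6043, 0.2309]
orientation: [0.0, 0.762, 0.647, -0.0]
contact_force: [0.8, 0.4, -0.1]
gripper_width: 0.0855
gripper_force: 0.0
```

Emit:
apply_moves --pt "0 -0.31 0.43 -0.03 0 0 0" --pt "0 -0.31 0.43 -0.03 0 0 0" --pt "0 -0.31 0.43 -0.03 0 0 0" --pt "0 -0.31 0.43 -0.03 0 0 0" --pt "0 -0.31 0.43 -0.03 0 0 0" --pt "0 -0.31 0.43 -0.03 0 0 0" --pt "0 -0.31 0.43 -0.03 0 0 0" --pt "0 -0.31 0.43 -0.03 0 0 0" --pt "0 -0.31 0.43 -0.03 0 0 0" --pt "0 -0.31 0.43 -0.03 0 0 0" --pt "0 -0.31 0.43 -0.03 0 0 0" --pt "0 -0.31 0.43 -0.03 0 0 0" --pt "0 -0.31 0.43 -0.03 0 0 0" --pt "0 -0.31 0.43 -0.03 0 0 0" --pt "0 -0.31 0.43 -0.03 0 0 0" --pt "0 -0.31 0.43 -0.03 0 0 0" --pt "0 -0.31 0.43 -0.03 0 0 0" --pt "0 -0.31 0.43 -0.03 0 0 0" --pt "0 0 0 0 0 0 0"

```text
time_s: 3.0
position: [0.4997, 0.2655, 0.2583]
orientation: [0.001, 0.762, 0.648, -0.0]
contact_force: [-0.5, 0.2, -1.2]
gripper_width: 0.0852
gripper_force: 0.0
```

Run:
```python
from h import *
import json
p,M,s=tcp();print(p,M[:,1],s["qpos"])
c=eyes.get_calibration("wrist");im=eyes.grab_frame("wrist")
cv2.imwrite("pics/w1.png",im[:,:,::-1])
json.dump({k:np.array(v).tolist() for k,v in c.items()},open("w1.json","w"))
```

```text
[0.49968406 0.2655352  0.25834979] [ 0.98710555 -0.1600676   0.00100032] [-0.94598425  0.3110629   0.49764248  1.7473535  -0.16112649  1.12382782
 -0.55934008]
```

View pics/w1.png

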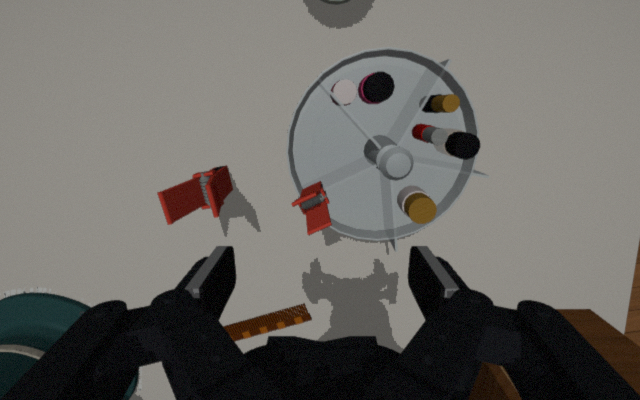

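The wrist view shows the carousel centred at about (385,150), the small clip at about (313,205) on the left-going divider, and the bigger clip at (200,195) standing on the dresser. I'll zoom in on the small clip.

Run:
```python
import cv2
a=cv2.imread("pics/w1.png")[135:245,270:420]
cv2.imwrite("pics/w1c.png",cv2.resize(a,None,fx=5,fy=5,interpolation=cv2.INTER_CUBIC))
```

```text
(no output)
```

View pics/w1c.png

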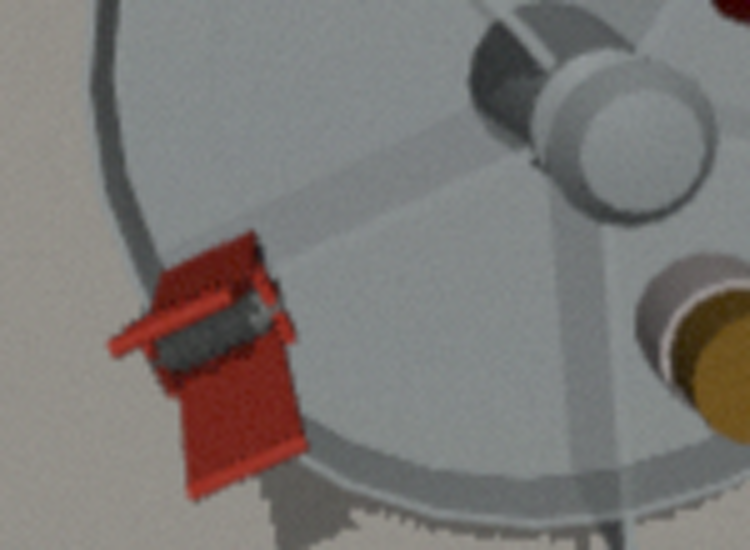

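The crop shows both tail-top edges: near tail (195,493)–(305,445), far tail (112,348)–(235,297), with the dark coil pin between them. Both lie at z≈0.149.

Run:
```python
from h import *
import json
np.set_printoptions(precision=4,suppress=True)
c={k:np.array(v) for k,v in json.load(open("w1.json")).items()}
W=lambda x,y:(270+(x+.5)/5-.5,135+(y+.5)/5-.5)
A=[onz(c,W(*p),.149) for p in[(195,493),(305,445)]];B=[onz(c,W(*p),.149) for p in[(112,348),(235,297)]]
print(A,B)
mA,mB=np.mean(A,0),np.mean(B,0);print("mid",(mA+mB)/2,"sep",mA-mB,np.linalg.norm(mA-mB),np.linalg.norm(A[0]-A[1]),np.linalg.norm(B[0]-B[1]))
for e in(A,B):d=e[1]-e[0];print("edge yaw",np.degrees(np.arctan2(d[1],d[0])))
print("knob",onz(c,W(630,140),.122))
# check vs side view
print("mid in side px",proj("side",(mA+mB)/2),"top px",proj("top",(mA+mB)/2))
# hub base divider line points at z=.084
D=[onz(c,W(*p),.084) for p in[(280,265),(530,150)]];d=D[1]-D[0];print(D,np.degrees(np.arctan2(d[1],d[0])))
```

```text
[array([0.4815, 0.2288, 0.149 ]), array([0.503, 0.235, 0.149])] [array([0.4717, 0.2591, 0.149 ]), array([0.4951, 0.265 , 0.149 ])]
mid [0.4878 0.247  0.149 ] sep [ 0.0089 -0.0301  0.    ] 0.031418420859615985 0.022417697751033954 0.02410247692486119
edge yaw 15.972184379918346
edge yaw 14.085735352800999
knob [0.5728 0.2758 0.122 ]
mid in side px (np.float64(258.1026844494849), np.float64(144.27846377433613)) top px (np.float64(237.69635994834297), np.float64(227.59288523779648))
[array([0.502 , 0.2517, 0.084 ]), array([0.5596, 0.2685, 0.084 ])] 16.272083050900108
```

Emit:
apply_moves --pt "0.6 -0.48 0.25 0 0 0 0" --pt "0.6 -0.48 0.25 0 0 0 0" --pt "0.6 -0.48 0.25 0 0 0 0" --pt "0.6 -0.48 0.25 0 0 0 0" --pt "0.6 -0.48 0.25 0 0 0 0" --pt "0.6 -0.48 0.25 0 0 0 0" --pt "0.6 -0.48 0.25 0 0 0 0" --pt "0.6 -0.48 0.25 0 0 0 0" --pt "0.6 -0.48 0.25 0 0 0 0" --pt "0.6 -0.48 0.25 0 0 0 0" --pt "0.6 -0.48 0.25 0 0 0 0" --pt "0.6 -0.48 0.25 0 0 0 0" --pt "0.6 -0.48 0.25 0 0 0 0" --pt "0.6 -0.48 0.25 0 0 0 0" --pt "0.6 0 0 0 0 0 0"

```text
time_s: 4.55
position: [0.6182, -0.0933, 0.258]
orientation: [0.0, 0.761, 0.649, -0.001]
contact_force: [-0.5, -0.5, 0.7]
gripper_width: 0.0341
gripper_force: 0.0
```

Run:
```python
from h import *
import json
p,M,s=tcp();print(p,M[:,1],M[:,2],s["qpos"],s["gripper_width"])
c=eyes.get_calibration("wrist");im=eyes.grab_frame("wrist")
cv2.imwrite("pics/w2.png",im[:,:,::-1])
json.dump({k:np.array(v).tolist() for k,v in c.items()},open("w2.json","w"))
```

```text
[ 0.6182286  -0.09325232  0.2580006 ] [ 9.87321332e-01 -1.58734166e-01 -2.27253317e-04] [-4.54177761e-04 -1.39331264e-03 -9.99998926e-01] [-0.35124216  0.45086581  0.6182783   1.59958797 -0.27508887  1.18007347
  0.16594753] 0.03414078131782096
```

View pics/w2.png

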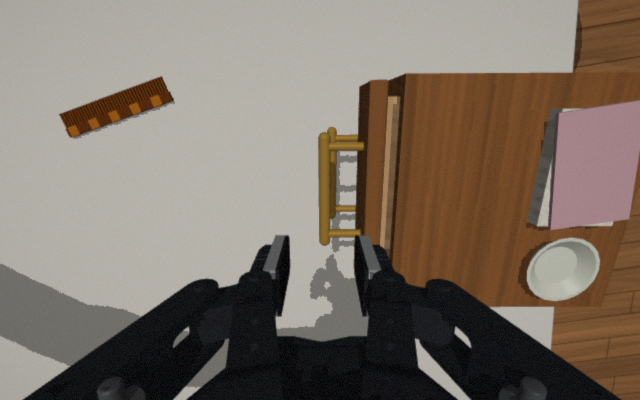

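The wrist view shows the top bar upright at column ~324, rows 132–245, the drawer front at columns 360–387, and the chest top's front edge from (407,73) to (391,303).

Run:
```python
from h import *
import json
np.set_printoptions(precision=4,suppress=True)
c={k:np.array(v) for k,v in json.load(open("w2.json")).items()}
p,M,s=tcp()
f=lambda u,v,z:onz(c,(u,v),z)
def edge(n,a,b):
    d=a-b;print(n,a,b,np.linalg.norm(d),"yaw",np.degrees(np.arctan2(-d[0],d[1])))
    return (a+b)/2
m=edge("bar",f(324,132,.132),f(324.5,245,.132));print(m,"tool",M.T@(m-p))
e=edge("chestfront",f(407,73,.17),f(391,305,.17));print(e)
edge("drawerfront face",f(361,85,.16),f(358,240,.16))
```

```text
bar [ 0.6284 -0.0429  0.132 ] [ 0.6114 -0.1525  0.132 ] 0.11085028114179378 yaw -8.776291956061009
[ 0.6199 -0.0977  0.132 ] tool [-0.0061  0.0029  0.1259]
chestfront [ 0.6944 -0.008   0.17  ] [ 0.6648 -0.2034  0.17  ] 0.19766516845721246 yaw -8.610313160937325
[ 0.6796 -0.1057  0.17  ]
drawerfront face [ 0.6619 -0.0103  0.16  ] [ 0.6436 -0.1386  0.16  ] 0.12957533522318068 yaw -8.129558543283581
```

Emit:
apply_moves --pt "0.6 -0.12 -0.04 0 0 0 0" --pt "0.6 0 0 0.36 0 0 0" --pt "0.6 0 0 0.36 0 0 0" --pt "0.6 0 0 0.36 0 0 0" --pt "0.6 0 0 0.36 0 0 0" --pt "0.6 0 0 0.36 0 0 0" --pt "0.6 0 0 0.36 0 0 0" --pt "0.6 0 0 0.36 0 0 0" --pt "0.6 0 0 0.36 0 0 0" --pt "0.6 0 0 0 0 0 0" --pt "1 0 0 0 0 0 0" --pt "1 0 0 0 0 0 0" --pt "1 0 0 0 0 0 0" --pt "1 0 0 0 0 0 0"

```text
time_s: 6.0
position: [0.6154, -0.0951, 0.1146]
orientation: [-0.0, 0.76, 0.65, 0.0]
contact_force: [0.2, 6.1, 5.4]
gripper_width: 0.0089
gripper_force: 58.6
```

Emit:
apply_moves --pt "1 0 -0.1 0 0 0 0" --pt "1 0 -0.2 0 0 0 0" --pt "1 0 -0.2 0 0 0 0" --pt "1 0 -0.2 0 0 0 0" --pt "1 0 -0.2 0 0 0 0" --pt "1 0 -0.2 0 0 0 0" --pt "1 0 -0.2 0 0 0 0" --pt "1 0 -0.2 0 0 0 0" --pt "1 0 -0.2 0 0 0 0" --pt "1 0 -0.2 0 0 0 0" --pt "1 0 -0.1 0 0 0 0" --pt "1 0 0 0 0 0 0"

```text
time_s: 7.2
position: [0.5161, -0.0796, 0.1145]
orientation: [-0.0, 0.76, 0.65, 0.0]
contact_force: [0.5, 5.7, 3.4]
gripper_width: 0.0093
gripper_force: 59.0
```

Pulled 100 mm so far; I'll keep going in small steps until the stop is felt.

Emit:
apply_moves --pt "1 0 -0.1 0 0 0 0" --pt "1 0 -0.1 0 0 0 0" --pt "1 0 -0.1 0 0 0 0" --pt "1 0 -0.06 0 0 0 0" --pt "1 0 0 0 0 0 0"

```text
time_s: 7.7
position: [0.4986, -0.077, 0.1145]
orientation: [-0.0, 0.76, 0.65, 0.0]
contact_force: [-0.3, 5.4, 3.8]
gripper_width: 0.009
gripper_force: 59.1
```

Emit:
apply_moves --pt "1 0 -0.06 0 0 0 0" --pt "1 0 -0.06 0 0 0 0" --pt "1 0 -0.06 0 0 0 0" --pt "1 0 0 0 0 0 0"

```text
time_s: 8.1
position: [0.4898, -0.0756, 0.1145]
orientation: [-0.0, 0.76, 0.65, 0.0]
contact_force: [0.1, 6.0, 4.2]
gripper_width: 0.009
gripper_force: 59.1
```

Emit:
apply_moves --pt "1 0 -0.04 0 0 0 0" --pt "1 0 -0.04 0 0 0 0" --pt "1 0 0 0 0 0 0"

```text
time_s: 8.4
position: [0.489, -0.0755, 0.1148]
orientation: [0.003, 0.76, 0.65, 0.002]
contact_force: [27.6, 0.8, -24.2]
gripper_width: 0.0088
gripper_force: 58.8
```

Emit:
apply_moves --pt "1 0 -0.04 0 0 0 0" --pt "1 0 -0.04 0 0 0 0" --pt "1 0 0 0 0 0 0"

```text
time_s: 8.7
position: [0.4888, -0.0755, 0.1152]
orientation: [0.006, 0.76, 0.65, 0.004]
contact_force: [60.3, -5.8, -56.6]
gripper_width: 0.0086
gripper_force: 58.1
```

Emit:
apply_moves --pt "1 0 0.06 0 0 0 0" --pt "1 0 0.06 0 0 0 0" --pt "0.7 0 0.02 0 0 0 0" --pt "0.7 0 0 0 0 0 0" --pt "0.7 0 0 0 0 0 0" --pt "0.7 0 0 -0.2 0 0 0" --pt "0.7 0 0 -0.4 0 0 0" --pt "0.7 0 0 -0.5 0 0 0" --pt "0.7 0 0 -0.5 0 0 0" --pt "0.7 0 0 -0.5 0 0 0" --pt "0.7 0 0 -0.5 0 0 0" --pt "0 0 0.4 -0.4 0 0 0" --pt "0 0 0.4 0 0 0 0" --pt "0 0 0.4 0 0 0 0" --pt "0 0 0.4 0 0 0 0" --pt "0 0.5 0 0 0 0 0" --pt "0 0 0 0 0 0 0"

```text
time_s: 10.4
position: [0.5722, -0.0614, 0.2645]
orientation: [-0.0, 0.759, 0.651, -0.0]
contact_force: [0.6, 0.3, -0.8]
gripper_width: 0.0855
gripper_force: 0.0
```

Run:
```python
from h import *
import json
p,M,s=tcp();print(p,M[:,1],M[:,2],s["gripper_width"])
c=eyes.get_calibration("wrist");im=eyes.grab_frame("wrist")
cv2.imwrite("pics/w3.png",im[:,:,::-1])
json.dump({k:np.array(v).tolist() for k,v in c.items()},open("w3.json","w"))
```

```text
[ 0.57221619 -0.06142925  0.26450207] [ 9.88214102e-01 -1.53077320e-01 -4.71714408e-04] [-4.44582083e-04  2.11475270e-04 -9.99999879e-01] 0.08546661593654657
```

View pics/w3.png

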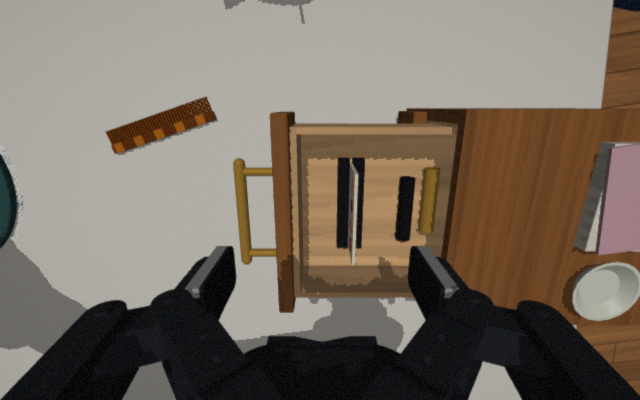

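The drawer is out. The card's pale top edge runs from about (354,160) to (352,264), with the black block on either side, and the bar is at column ~243, rows 160–263.

Run:
```python
from h import *
import json
np.set_printoptions(precision=4,suppress=True)
c={k:np.array(v) for k,v in json.load(open("w3.json")).items()}
im=cv2.imread("pics/w3.png")
m=(im[140:275,342:366].min(2)>150)
for r in range(0,135,6):
    k=np.where(m[r])[0]
    if len(k):print(r+140,342+k.min(),342+k.max(),end="; ")
r=np.where(m.any(1))[0]+140;print("rows",r.min(),r.max())
f=lambda u,v,z:onz(c,(u,v),z)
a,b=f(354,r.min(),.153),f(352,r.max(),.153);print(a,b,np.linalg.norm(a-b),(a+b)/2)
d=a-b;print("yaw",np.degrees(np.arctan2(-d[0],d[1])))
A,B=f(239,161,.132),f(246,261,.132);d=A-B;print("bar",A,B,np.linalg.norm(A-B),(A+B)/2,np.degrees(np.arctan2(-d[0],d[1])))
x=np.array([np.cos(-.152),np.sin(-.152)]);print("bar+108",((A+B)/2)[:2]+.108*x)
p,M,s=tcp()
t=np.array([.4878,.247,0.115]);print("to clip",t-p,M.T@(t-p))
```

```text
176 356 356; 182 356 356; 188 355 356; 194 355 356; 200 355 355; 206 355 355; 212 354 355; 218 354 355; 224 354 355; 230 354 355; 236 354 354; 242 354 354; 248 353 353; 254 353 353; 260 353 354; rows 175 263
[ 0.6026 -0.0504  0.153 ] [ 0.59   -0.1363  0.153 ] 0.08681690971568665 [ 0.5963 -0.0933  0.153 ]
yaw -8.29693752905896
bar [ 0.4991 -0.0255  0.132 ] [ 0.4818 -0.1292  0.132 ] 0.10512026713347851 [ 0.4905 -0.0774  0.132 ] -9.502884187302753
bar+108 [ 0.5972 -0.0937]
to clip [-0.0839  0.3099 -0.1496] [ 0.2933 -0.1306  0.1496]
```

Emit:
apply_moves --pt "0 0.45 -0.2 0 0 0 0" --pt "0 0.45 -0.2 0 0 0 0" --pt "0 0.45 -0.2 0 0 0 0" --pt "0 0.45 -0.2 0 0 0 0" --pt "0 0.45 -0.2 0 0 0 0" --pt "0 0.45 -0.2 0 0 0 0" --pt "0 0.45 -0.2 0 0 0 0" --pt "0 0.45 -0.2 0 0 0 0" --pt "0 0.45 -0.2 0 0 0 0" --pt "0 0.45 -0.2 0 0 0 0" --pt "0 0.45 -0.2 0 0 0 0" --pt "0 0.45 -0.2 0 0 0 0" --pt "0 0.45 -0.2 0 0 0 0" --pt "0 0 0 0 0 0 0"

```text
time_s: 11.85
position: [0.4877, 0.2477, 0.2647]
orientation: [-0.0, 0.759, 0.651, 0.0]
contact_force: [-0.4, -0.8, -0.1]
gripper_width: 0.0852
gripper_force: 0.0
```

Emit:
apply_moves --pt "0 0 0 0 0 0 0.0226" --pt "0 0 0 0 0 0 0.0226" --pt "0 0 0 0 0 0 0.0226" --pt "0 0 0 0 0 0 0.0226" --pt "0 0 0 0 0 0 0.0226" --pt "0 0 0 0 0 0 0.0226" --pt "0 0 0 0 0 0 0.0226" --pt "0 0 0 0 0 0 0.0226" --pt "0 0 0 0 0 0 0"

```text
time_s: 12.75
position: [0.489, 0.2442, 0.2647]
orientation: [0.0, 0.991, 0.137, 0.0]
contact_force: [-0.4, 0.6, 0.4]
gripper_width: 0.0852
gripper_force: 0.0
```

Run:
```python
from h import *
import json
p,M,s=tcp();print(p,M[:,1],M[:,2],s["qpos"])
c=eyes.get_calibration("wrist");im=eyes.grab_frame("wrist")
u,v=proj(c,[.488,.247,.13]);print(u,v)
u,v=int(u)-60,int(v)-50;print(u,v)
cv2.imwrite("pics/w4.png",cv2.resize(im[v:v+100,u:u+120,::-1],None,fx=6,fy=6,interpolation=cv2.INTER_CUBIC))
json.dump({k:np.array(x).tolist() for k,x in c.items()},open("w4.json","w"))
```

```text
[0.48899632 0.24421875 0.2647267 ] [ 2.71332100e-01 -9.62485757e-01  2.43962544e-04] [ 2.98559136e-04 -1.69305209e-04 -9.99999941e-01] [-1.10505938  0.29696712  0.71444366  1.79084371 -0.21307902  1.13220737
 -1.61712833]
318.4253922228455 185.59200643852952
258 135
```

View pics/w4.png

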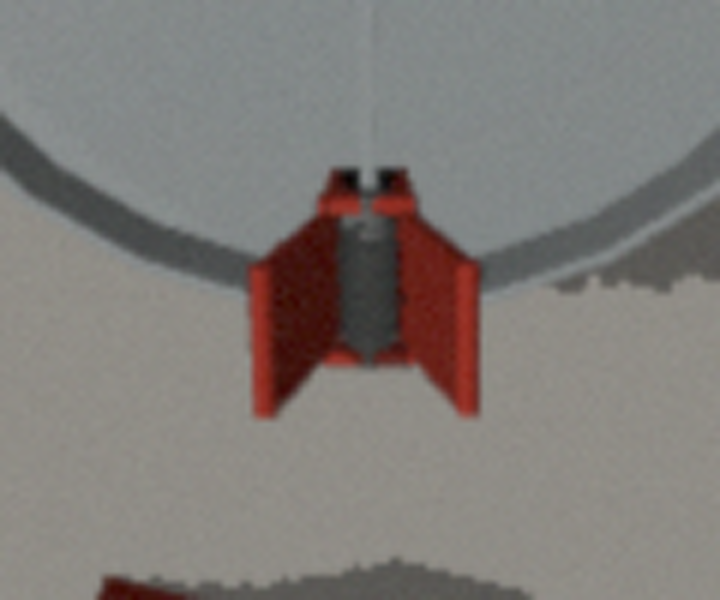

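The crop shows the clip squarely aligned: tail tops at columns 250–275 and 457–478, rows 265–415, and the divider edge upright at column 370.

Run:
```python
from h import *
import json
np.set_printoptions(precision=4,suppress=True)
c={k:np.array(x) for k,x in json.load(open("w4.json")).items()}
W=lambda x,y:(258+(x+.5)/6-.5,135+(y+.5)/6-.5)
p,M,s=tcp()
L,Rr=onz(c,W(250,340),.149),onz(c,W(478,340),.149);m=(L+Rr)/2
print(np.linalg.norm(L-Rr),m,"tool",M.T@(m-p),np.linalg.norm(onz(c,W(260,265),.149)-onz(c,W(260,415),.149)))
```

```text
0.03450992359798424 [0.4877 0.2469 0.149 ] tool [-0.0005 -0.0027  0.1157] 0.02361693946516288
```

Emit:
apply_moves --pt "0 0 -0.055 0.3 0 0 0" --pt "0 0 0 0.3 0 0 0" --pt "0 0 0 0.3 0 0 0" --pt "0 0 0 0.3 0 0 0" --pt "0 0 0 0.3 0 0 0" --pt "0 0 0 0.3 0 0 0" --pt "0 0 0 0.3 0 0 0" --pt "0 0 0 0.3 0 0 0" --pt "0 0 0 0.3 0 0 0" --pt "0 0 0 0.3 0 0 0" --pt "0.3 0 0 0 0 0 0" --pt "0.5 0 0 0 0 0 0" --pt "0.7 0 0 0 0 0 0" --pt "1 0 0 0 0 0 0" --pt "1 0 0 0 0 0 0" --pt "1 0 0 0 0 0 0"

```text
time_s: 14.4
position: [0.4882, 0.248, 0.1146]
orientation: [-0.0, 0.99, 0.139, 0.0]
contact_force: [0.7, -0.0, -0.5]
gripper_width: 0.015
gripper_force: 62.8
```

Emit:
apply_moves --pt "1 0 0 0 0 0 0" --pt "1 0 0 0 0 0 0"

```text
time_s: 14.6
position: [0.4881, 0.2479, 0.1143]
orientation: [0.0, 0.99, 0.139, 0.0]
contact_force: [0.5, 0.2, -0.6]
gripper_width: 0.0154
gripper_force: 62.8
```

Emit:
apply_moves --pt "1 0 0 -0.1 0 0 0" --pt "1 0 0 -0.2 0 0 0" --pt "1 0 0 -0.3 0 0 0" --pt "1 0 0 -0.3 0 0 0" --pt "1 0 0 -0.3 0 0 0" --pt "1 0 0 -0.3 0 0 0" --pt "1 0 0 -0.3 0 0 0" --pt "1 0 0 -0.3 0 0 0" --pt "1 0 0 -0.3 0 0 0" --pt "1 0 0 -0.3 0 0 0" --pt "1 0 0 -0.3 0 0 0" --pt "1 0 0 0 0 0 0" --pt "1 0 0 0 0 0 0" --pt "1 0 0 0 0 0 0"

```text
time_s: 16.0
position: [0.4878, 0.2478, 0.2637]
orientation: [0.0, 0.99, 0.139, -0.0]
contact_force: [-0.4, 0.1, 0.3]
gripper_width: 0.0154
gripper_force: 62.8
```

Emit:
apply_moves --pt "1 0 0 0 0 0 -0.0226" --pt "1 0 0 0 0 0 -0.0226" --pt "1 0 0 0 0 0 -0.0226" --pt "1 0 0 0 0 0 -0.0226" --pt "1 0 0 0 0 0 -0.0226" --pt "1 0 0 0 0 0 -0.0226" --pt "1 0 0 0 0 0 -0.0226" --pt "1 0 0 0 0 0 -0.0226" --pt "1 0 0 0 0 0 0"

```text
time_s: 16.9
position: [0.4879, 0.2476, 0.2637]
orientation: [-0.0, 0.759, 0.651, -0.001]
contact_force: [0.2, -0.7, 0.3]
gripper_width: 0.0152
gripper_force: 62.8
```

Run:
```python
from h import *
np.set_printoptions(precision=4,suppress=True)
p,M,s=tcp();print(p,M[:,1],M[:,2],s["gripper_width"])
t=np.array([.5975,-.0936,p[2]]);print("to card",M.T@(t-p))
print("yaw",np.degrees(np.arctan2(M[1,1],M[0,1])))
```

```text
[0.4879 0.2476 0.2637] [ 0.9882 -0.1531 -0.0008] [-0.0009 -0.0007 -1.    ] 0.015211191505270977
to card [-0.3204  0.1606  0.0001]
yaw -8.806041002710923
```

Emit:
apply_moves --pt "1 -0.458 0.229 0 0 0 0" --pt "1 -0.458 0.229 0 0 0 0" --pt "1 -0.458 0.229 0 0 0 0" --pt "1 -0.458 0.229 0 0 0 0" --pt "1 -0.458 0.229 0 0 0 0" --pt "1 -0.458 0.229 0 0 0 0" --pt "1 -0.458 0.229 0 0 0 0" --pt "1 -0.458 0.229 0 0 0 0" --pt "1 -0.458 0.229 0 0 0 0" --pt "1 -0.458 0.229 0 0 0 0" --pt "1 -0.458 0.229 0 0 0 0" --pt "1 -0.458 0.229 0 0 0 0" --pt "1 -0.458 0.229 0 0 0 0" --pt "1 -0.458 0.229 0 0 0 0" --pt "1 0 0 0 0 0 0"

```text
time_s: 18.4
position: [0.5965, -0.0974, 0.2639]
orientation: [0.001, 0.763, 0.646, -0.001]
contact_force: [-0.4, 0.2, -0.0]
gripper_width: 0.0156
gripper_force: 62.8
```

Run:
```python
from h import *
import json
np.set_printoptions(precision=4,suppress=True)
p,M,s=tcp();print(p,M[:,1],s["gripper_width"]);print("to card",M.T@(np.array([.5975,-.0936,p[2]])-p))
c=eyes.get_calibration("wrist");im=eyes.grab_frame("wrist")
print([proj(c,q) for q in([.5975,-.0936,.153],[.5975,-.0936,.218])])
cv2.imwrite("pics/w5.png",cv2.resize(im[110:260,230:430,::-1],None,fx=4,fy=4,interpolation=cv2.INTER_CUBIC))
json.dump({k:np.array(x).tolist() for k,x in c.items()},open("w5.json","w"))
```

```text
[ 0.5965 -0.0974  0.2639] [ 0.9864 -0.1646 -0.0003] 0.015563650611833414
to card [ 0.004   0.0004 -0.    ]
[(np.float64(322.17520553723193), np.float64(187.70336860871382)), (np.float64(322.38329478364017), np.float64(213.2616786516267))]
```

View pics/w5.png

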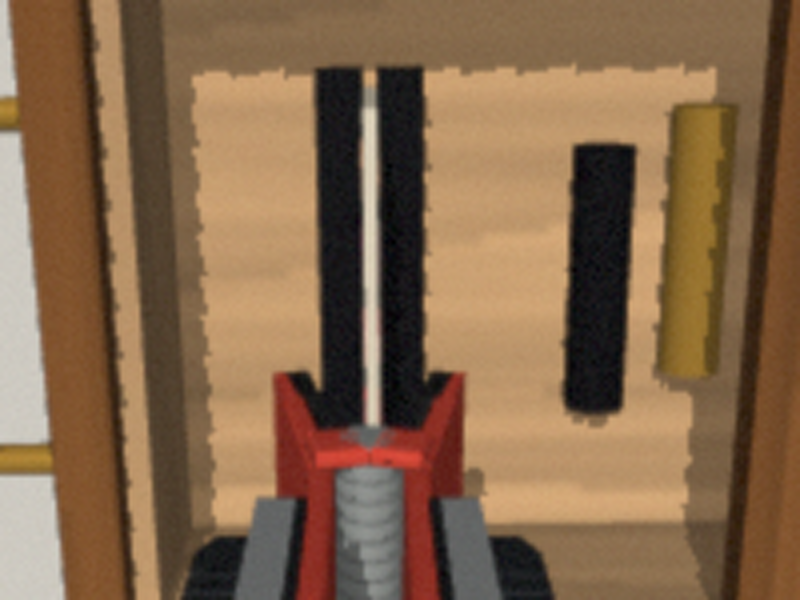

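The jaws straddle the card centrally: the jaws are at columns 278 and 463, mean 370, and the card is at about 371. I'll centre along the edge and lower.

Emit:
apply_moves --pt "1 0.08 0.008 0 0 0 0" --pt "1 0 0 0.195 0 0 0" --pt "1 0 0 0.195 0 0 0" --pt "1 0 0 0.195 0 0 0" --pt "1 0 0 0.195 0 0 0" --pt "1 0 0 0.195 0 0 0" --pt "1 0 0 0.195 0 0 0" --pt "1 0 0 0.195 0 0 0" --pt "1 0 0 0.195 0 0 0" --pt "1 0 0 0 0 0 0" --pt "1 0 0 0 0 0 0" --pt "1 0 0 0 0 0 0"

```text
time_s: 19.65
position: [0.5978, -0.09, 0.1868]
orientation: [0.0, 0.76, 0.65, 0.0]
contact_force: [1.3, -0.8, -0.9]
gripper_width: 0.0156
gripper_force: 62.8
```

Run:
```python
from h import *
np.set_printoptions(precision=4,suppress=True)
p,M,s=tcp();print(p,M[:,1],s["gripper_width"],s["contact_force"]);print("to card",M.T@(np.array([.5975,-.0936,p[2]])-p))
c=eyes.get_calibration("wrist");im=eyes.grab_frame("wrist").astype(int)
print("exp card px",proj(c,[.5975,-.0936,.153]))
r,g,b=im[...,0],im[...,1],im[...,2]
red=(r>70)&(g<.45*r)&(b<.45*r);red[:,:260]=0;red[:,390:]=0
pale=(im.min(2)>140)
for v in range(150,240,5):
    k=np.where(red[v])[0];q=np.where(pale[v,300:350])[0]+300
    print(v,(k.min(),k.max()) if len(k) else None,(q.min(),q.max()) if len(q) else None)
```

```text
[ 0.5978 -0.09    0.1868] [ 0.9878 -0.1557  0.0007] 0.015617713598963079 [ 1.3074 -0.8471 -0.9044]
to card [-0.0036  0.0003  0.    ]
exp card px (np.float64(322.22471813348307), np.float64(230.919550727067))
150 None None
155 None None
160 None None
165 None (np.int64(321), np.int64(324))
170 None (np.int64(321), np.int64(324))
175 None (np.int64(320), np.int64(324))
180 None (np.int64(320), np.int64(324))
185 None (np.int64(320), np.int64(324))
190 None (np.int64(321), np.int64(324))
195 None (np.int64(321), np.int64(324))
200 None (np.int64(321), np.int64(324))
205 (np.int64(299), np.int64(344)) (np.int64(321), np.int64(324))
210 (np.int64(299), np.int64(344)) (np.int64(321), np.int64(324))
215 (np.int64(299), np.int64(345)) (np.int64(321), np.int64(324))
220 (np.int64(300), np.int64(344)) None
225 (np.int64(300), np.int64(344)) None
230 (np.int64(300), np.int64(344)) (np.int64(321), np.int64(321))
235 (np.int64(307), np.int64(336)) None
```

Emit:
apply_moves --pt "1 -0.04 0 0.03 0 0 0" --pt "1 0 0 0.03 0 0 0" --pt "1 0 0 0 0 0 0" --pt "1 0 0 0 0 0 0" --pt "1 0 0 0 0 0 0"

```text
time_s: 20.2
position: [0.5973, -0.0918, 0.1834]
orientation: [0.0, 0.76, 0.65, 0.0]
contact_force: [0.4, 0.4, -0.7]
gripper_width: 0.0149
gripper_force: 62.8
```

Run:
```python
from h import *
from rig import job
p,M,s=tcp();print(p,s["contact_force"],s["gripper_width"],abs(s["joint_vel"]).max())
print(job.hand_in())
```

```text
[ 0.59727598 -0.09181681  0.18337679] [ 0.39418719  0.39784127 -0.69234384] 0.014922533965488465 0.002078027025184074
the job is handed in; nothing more can be done
None
```

I handed the job in at about 20 s with the drawer pulled to its stop and the clip held squeezed open astride the middle of the card, jaw tips about 15 mm below its edge; the hand-in returned no verdict.

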